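# Push a slide cassette from its magazine into the guarded scanner

### The job

Use the push stick to push the bottom (blue) slide cassette out of the magazine, through the low guarded opening and into the scanner until you feel it press firmly (about 10 N) against the sprung stop hidden inside; hold it pressed there for a second, but do not ram it. Then draw the stick right out so that the white and green cassettes drop down flat in the magazine, and lay the stick flat on the worktop, handle up, clear of the scanner. Keep the fingers off the cassettes and leave the other things on the table alone.

Things in the scene. Friction and masses are not known exactly. Their poses are not given: they have to be found in the camera images.
- scanner: Fixed slide scanner with magazine. Origin: on the worktop under the magazine's centre; +z up, +y = feed direction. Aluminium bed, top 6 mm above the worktop, 92 mm wide in x, from y = -121 to +191 mm. Magazine: open-topped grey shaft, inside 73 mm (x) by 83 mm (y), walls up to 86 mm above the worktop, with three cassettes lying flat on one another.
- slot (a point): Middle of the outer mouth of the entry slot at the bottom of the magazine's rear wall, for the push stick: slot 40 mm wide, 15 mm high from the bed up, through a wall 6 mm thick. The point is 47.5 mm behind the magazine's centre and 7.5 mm above the bed (13.5 mm above the worktop). Axes as the scanner's.
- guard (a point): Middle of the low guarded opening at the front of the magazine (y = 44.5 mm, 9 mm above the bed): 73 mm wide, 18.5 mm high from the bed up, so only the bottom cassette passes. Behind it a tunnel 19.5 mm high runs under the white scanner head, y = 47.5 to 191 mm, whose top is 78 mm above the worktop. Axes as the scanner's.
- tunnel (a point): Point on the bed in the tunnel, y = 111 mm. In the tunnel, out of sight, stands a sprung rubber stop: about 4 N per mm from first touch, 8 mm travel, no preload, no latch. Its place differs each time: a cassette first touches it with the cassette's centre anywhere from y = 100 to 122 mm in the scanner's frame. Sliding a cassette takes only 1 to 5 N. Axes as the scanner's.
- blue_center (a point): Centre (half-way up) of the blue cassette, the bottom one in the magazine. Each cassette is a closed plastic case 70 mm (x) by 80 mm (y, the feed direction) by 16 mm thick, about 0.1 kg.
- stick_grip (a point): Middle of the grip on the push stick's handle, 52 mm above the stick's underside. +y along the blade to its tip, +z up. The orange handle is an upright block 20 mm wide (x; grip across this), 30 mm along y, top 78 mm above the underside. The wooden blade, 22 mm wide and 10 mm thick, is flush with the underside; it runs from 22 mm behind the handle's middle to its square tip 200 mm in front (y).
- cassette_blue: The same blue cassette; origin at the centre of its underside, axes along its sides, +y the feed direction at the start.
- cassette_white: White cassette, in the middle of the stack at the start; same size; origin at the centre of its underside.
- cassette_green: Green cassette, on top of the stack at the start; same size; origin at the centre of its underside.
- push_stick: The whole push stick, 0.14 kg; origin on its underside below the middle of the handle, axes as stick_grip. It starts lying flat on the worktop, handle up.
- petri_dish_0: Petri dish, 59 mm across, 14 mm high; bystander.
- pen_3: White and red marker pen, 135 mm long; bystander.
- screwdriver_blue: Blue screwdriver, 172 mm long; bystander.
- screwdriver_red: Red screwdriver, 187 mm long; bystander.
- torch: Black torch, 133 mm long; bystander.

How it is judged:
On the way:
1. the blue cassette, inside the scanner, is pressed against the hidden stop by the push stick with more than 6 N, for 0.3 s (y of cassette_blue in the frame of scanner above 0.097 m and contact force between push_stick and cassette_blue above 6 N), for 0.3 s.
At the end, for the whole second after the job is handed in: Blue cassette at rest in the scanner, its centre over 95 mm past the magazine centre; white flat on the magazine floor, green flat on it, both within 8 mm of the magazine centre; push stick at rest flat on the worktop, handle up (within 3.5 degrees), not touching the scanner (y of cassette_blue in the frame of scanner above 0.095 m and z of cassette_white in the frame of scanner below 0.009 m and z of cassette_green in the frame of scanner between 0.018 and 0.025 m and horizontal distance between each of cassette_white, cassette_green and scanner below 0.008 m and angle between each of cassette_white, cassette_green, push_stick's own z axis and vertical below 0.06 rad and height (world z) of push_stick below 0.004 m and contact force between push_stick and scanner below 0.1 N and linear speed of each of push_stick, cassette_blue below 0.02 m/s).
It fails at once if the push stick rams the blue cassette: more than 25 N between them (contact force between push_stick and cassette_blue above 25 N).
It fails at once if the fingers touch a cassette (contact force between the fingers and cassette_blue above 0.5 N or contact force between the fingers and cassette_white above 0.5 N or contact force between the fingers and cassette_green above 0.5 N).
It fails at once if a bystander is moved by more than 20 mm (distance of any of petri_dish_0, pen_3, screwdriver_blue, screwdriver_red, torch from where it was at the start of the episode above 0.02 m).
It also fails if it takes over 64 s, if anything falls off the work surface, if the arm or the gripper's body presses on something with over 40 N, if the wrist force passes 120 N, or if a joint passes its speed limit or range.

### The arm

A 7-joint arm with a two-finger parallel gripper is mounted at the origin on a cart in front of the work surface, level with it; the furniture and walls round the work are solid. World frame = base frame: x ahead of the robot, y to its left, z up, the work surface at z = 0. Lengths are in m, angles in rad, forces in N, time in s.
With the tool pointing down it reaches from about 0.425 to 0.875 m from the base axis. Payload 8.4 kg.
Tool frame: the origin (TCP) lies at the very end of the fingers, on their centre line; the grasp point (between the pads) lies 19 mm behind it; z points along the fingers, y is the direction in which the jaws open and shut (so a half turn about z gives the same grasp; the last joint's range is limited). The gripper opens to 85 mm and grips with 20 to 120 N. Pads are 22 mm wide; open, the fingers measure 114 mm over their backs; the gripper's body (76 mm by 85 mm) begins 54 mm behind the grasp point. The pads swing forward as they close: fully open they stand 13 mm farther back than shut.
Start: joints at [1.244, 0.333, 0.04, 1.465, -0.013, 1.343, -0.059], TCP at [0.147, -0.633, 0.231] pointing down, gripper open.
Joint ranges: [-2.58, 2.58], [-0.38, 2.09], [-1.3, 1.39], [0.25, 2.4], [-1.5, 4.64], [0.08, 2.09], [-2.65, 2.65]. Speed limits (rad/s): [2.22, 2.22, 2.79, 2.79, 3.14, 3.14, 3.14].

### API

Orientations are given as a rotation vector (axis times angle).
In Python, from cell import monitor, optics, job_done gives the robot as it stands.
- The arm moves only by the tool play_rows, never from a script. Its argument "moves" is a list of rows, each a list of 5 numbers: the shift along the tool's x, y, z in cm, then the turn about the tool's z in degrees, then the closure, from 0 (fully open) to 1 (shut). A call has 1 to 12 rows; each row shifts and turns the commanded pose from where the row before left it, along the tool's axes as they then stand; what a row does not reach is not made up. A row lasts 1/12 s, in which the tool goes at most 41.7 mm and 7.16 degrees, less where a joint would pass 70% of its speed; a pose out of reach is approached as far as the arm can. A call is refused whole if a number of a shift passes 4.17 or a number of a turn 7.16, either way. A call with a gripper value outside its range is refused whole. The fingers move at their own pace and stop on an object; the grip force is fixed at half the most. Time passes only in rows, so rows that do not move let the fingers close. It gives the time, the measured TCP pose, the force and the opening at its end, in the units of the state.
- monitor.read_state(): the state, without advancing time (a new reading comes with each control period).
- optics.camera(name): name is "scene" or "top"; returns a dict with "frame" (480x640x3 uint8, red, green, blue), "range_z" (480x640 float32, m along the optical axis (not along the pixel's ray), 0 where there is no reading), "camera_matrix" (3x3 intrinsics, pixels), "k1" (the pictures are not rectified: a ray, as slopes to the right and down, at radius r is drawn at 1 + k1 r^2 times it, then the intrinsics apply), "world_to_cam" (4x4, takes a point from world to camera coordinates). Camera axes: x right, y up, looking along -z (the intrinsics and any distortion apply to the point x, -y, -z); pixel columns grow to the right and rows downward; lengths in m; the calibration is good to about 2 mm. A picture is of the moment at which its call begins.
- job_done(): hands the job in, once; it reports no verdict.
The state is a dict: "clock": time; "joints": joint angles; "qvel": joint speeds; "effort": joint torques, N m; "eef_pos": TCP position; "ee_rot": TCP orientation; "wrist_force": force on the tool from outside, world axes, zero at the start; "ft_torque": the same for the moment, N m; "gripper_width": opening from 0.0 (shut) to 1.0 (fully open).
Only numpy, scipy, OpenCV 4.12 (cv2) and the standard library are available. Lean on these libraries where they do the work, as an engineer would, in place of code of your own. Each camera call takes 0.05 s, during which the arm holds its last target.

## Working session

There is one attempt and no reset: what is moved stays moved. The work goes in short steps, Python scripts to look and compute and a tool call to move; the robot and the scene stay as the last step left them, time stands still between calls to the robot, and variables do not carry over. Pictures are saved under pics/ and viewed, and the job is handed in when it is done.

Besides the shell and the picture viewer there is one more tool, called after "Request:" as a command line: name --pt "numbers of a row" for each row, then --argument value for the rest. play_rows: Moves the arm, as the interface text tells. Its arguments: {"type":"object","properties":{"moves":{"type":"array"}},"required":["moves"]}

```bash
ls; mkdir -p pics; cat > h.py <<'E'
import numpy as np, cv2
from cell import monitor, optics, job_done
def cam(n):
    d=optics.camera(n); return d
def save(d,f): cv2.imwrite('pics/'+f,cv2.cvtColor(d['frame'],cv2.COLOR_RGB2BGR))
def ray(d,uv):
    uv=np.atleast_2d(np.array(uv,float)); K=np.array(d['camera_matrix']); k=float(d['k1'])
    p=np.c_[(uv[:,0]-K[0,2])/K[0,0],(uv[:,1]-K[1,2])/K[1,1]]; q=p.copy()
    for _ in range(30): q=p/(1+k*(q**2).sum(1,keepdims=True))
    T=np.array(d['world_to_cam']); R=T[:3,:3]; t=T[:3,3]
    return -R.T@t, np.c_[q[:,0],-q[:,1],-np.ones(len(q))]@R
def onz(d,uv,z):
    o,v=ray(d,uv); s=(z-o[2])/v[:,2]; return o+v*s[:,None]
def cloud(d):
    h,w=d['range_z'].shape; U,V=np.meshgrid(np.arange(w),np.arange(h))
    o,v=ray(d,np.c_[U.ravel(),V.ravel()]); return (o+v*d['range_z'].ravel()[:,None]).reshape(h,w,3)
def proj(d,P):
    T=np.array(d['world_to_cam']);c=np.atleast_2d(P)@T[:3,:3].T+T[:3,3]
    q=np.c_[c[:,0]/-c[:,2],-c[:,1]/-c[:,2]]; q=q*(1+float(d['k1'])*(q**2).sum(1,keepdims=True))
    K=np.array(d['camera_matrix']); return np.c_[q[:,0]*K[0,0]+K[0,2],q[:,1]*K[1,1]+K[1,2]]
E
python3 - <<'E'
from h import *
for n in('scene','top'):
    d=cam(n); save(d,n+'0.png'); o,_=ray(d,[[320,240]]); print(n,o,d['k1'],d['camera_matrix'])
print(monitor.read_state())
E
```

```text
pics
scene [-0.30702755  0.62171639  0.74723044] -0.12977236569841127 [[503.62780089   0.         325.03191358]
 [  0.         503.62780089 241.27303989]
 [  0.           0.           1.        ]]
top [0.33530822 0.16895269 1.20970182] -0.10471320686806854 [[551.59181736   0.         324.97095029]
 [  0.         551.59181736 243.5003839 ]
 [  0.           0.           1.        ]]
{'clock': 0.1, 'joints': array([ 1.24380755,  0.33383209,  0.03990516,  1.46619041, -0.01342626,
        1.34330383, -0.05847314]), 'qvel': array([-0.00019716, -0.00096342, -0.00128355, -0.00344283,  0.00011404,
        0.0015214 ,  0.00051561]), 'effort': array([ 3.08036404e-03, -6.60023975e+01,  1.36954509e+00, -4.06477547e+01,
        1.70827133e-02,  8.92014796e-03,  5.99056420e-05]), 'eef_pos': array([ 0.14665627, -0.63281051,  0.23051221]), 'ee_rot': array([-3.11980607e+00, -3.56833527e-01,  3.89860012e-04]), 'wrist_force': array([-0.52188538,  0.52684714, -0.83426762]), 'ft_torque': array([ 0.06191434, -0.00230384, -0.02069635]), 'gripper_width': 0.9970014564707401}
```

View pics/scene0.png

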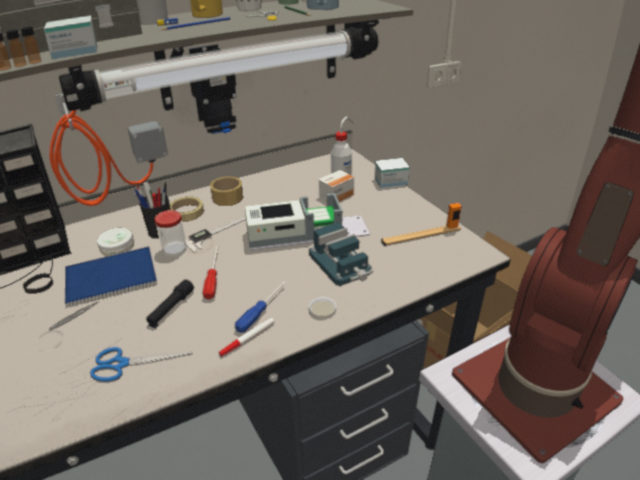

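View pics/top0.png

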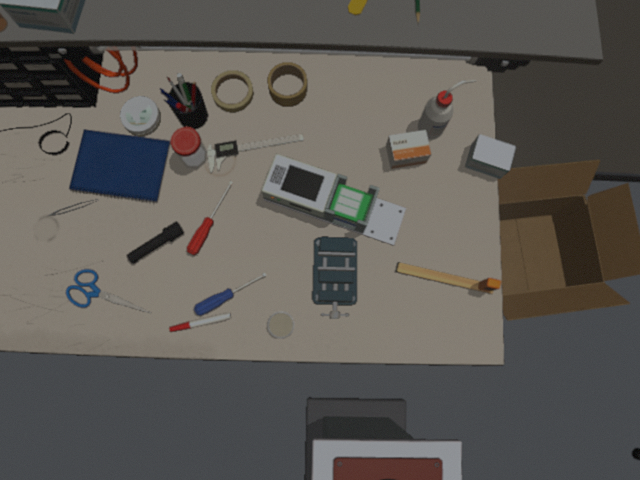

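The scene view shows the scanner head at about (275,222), green cassette at (320,215) and the stick at (420,235). In the top view the head is at (300,185), green at (350,203), the bare bed at (385,220), the stick handle at (488,285) and its tip at (398,267). Next I measure them.

```bash
python3 - <<'E'
from h import *
d=cam('top'); im=d['frame']; C=cloud(d)
cv2.imwrite('pics/top_z.png',cv2.cvtColor(cv2.resize(im[130:310,240:520],None,fx=2.8,fy=2.8,interpolation=cv2.INTER_CUBIC),cv2.COLOR_RGB2BGR))
hsv=cv2.cvtColor(im,cv2.COLOR_RGB2HSV)
def rect(m,name,z,roi):
    mm=np.zeros_like(m); y0,y1,x0,x1=roi; mm[y0:y1,x0:x1]=m[y0:y1,x0:x1]
    mm=mm.astype(np.uint8)
    c=max(cv2.findContours(mm,0,cv2.CHAIN_APPROX_NONE)[0],key=cv2.contourArea)
    P=onz(d,c[:,0,:],z)[:,:2]*1000
    r=cv2.minAreaRect(P.astype(np.float32)); 
    f=np.zeros_like(mm); cv2.drawContours(f,[c],-1,1,-1)
    Z=C[...,2][f>0]; print(name,r,'zmed',np.percentile(Z,[10,50,90]), cv2.boundingRect(c)); print(cv2.boxPoints(r).round(1).tolist())
H,S,V=cv2.split(hsv)
rect((H>45)&(H<80)&(S>120),'green',.054,(170,240,310,390))
rect((H>5)&(H<30)&(S>70)&(C[...,2]<.02),'blade',.010,(250,300,390,505))
rect((H>3)&(H<20)&(S>150)&(C[...,2]>.06),'handle',.078,(250,300,465,505))
rect((C[...,2]>.068)&(C[...,2]<.086),'head',.078,(140,235,250,342))
rect((C[...,2]>.003)&(C[...,2]<.011)&(S<60)&(V>100),'bed',.006,(190,250,365,410))
E
```

```text
green ((651.6915283203125, 90.3577880859375), (77.79029846191406, 68.31884002685547), 71.3161392211914) zmed [0.05120877 0.05385752 0.0569051 ] (330, 184, 42, 38)
[[606.9000244140625, 64.5], [671.5999755859375, 42.599998474121094], [696.5, 116.30000305175781], [631.7999877929688, 138.10000610351562]]
blade ((499.7762756347656, -125.69805908203125), (218.85279846191406, 22.600778579711914), 78.34346008300781) zmed [0.00686706 0.0099754  0.01330407] (397, 263, 96, 31)
[[466.6000061035156, -230.60000610351562], [488.70001220703125, -235.1999969482422], [533.0, -20.799999237060547], [510.79998779296875, -16.200000762939453]]
handle ((480.8560485839844, -210.4291534423828), (30.20331573486328, 19.73552894592285), 77.31865692138672) zmed [0.07395598 0.07728538 0.08030411] (486, 278, 15, 11)
[[467.8999938964844, -223.0], [487.20001220703125, -227.3000030517578], [493.79998779296875, -197.89999389648438], [474.5, -193.5]]
head ((683.7916259765625, 192.6710205078125), (161.57440185546875, 96.0482406616211), 72.41708374023438) zmed [0.07465561 0.07808676 0.08164547] (262, 154, 80, 63)
[[613.5999755859375, 130.1999969482422], [705.2000122070312, 101.19999694824219], [754.0, 255.1999969482422], [662.4000244140625, 284.20001220703125]]
bed ((626.1519165039062, 6.421459197998047), (77.85234069824219, 96.79467010498047), 70.60292053222656) zmed [0.00304011 0.00588737 0.00889855] (365, 198, 41, 49)
[[567.5999755859375, -14.199999809265137], [658.9000244140625, -46.400001525878906], [684.7000122070312, 27.100000381469727], [593.4000244140625, 59.20000076293945]]
```

View pics/top_z.png

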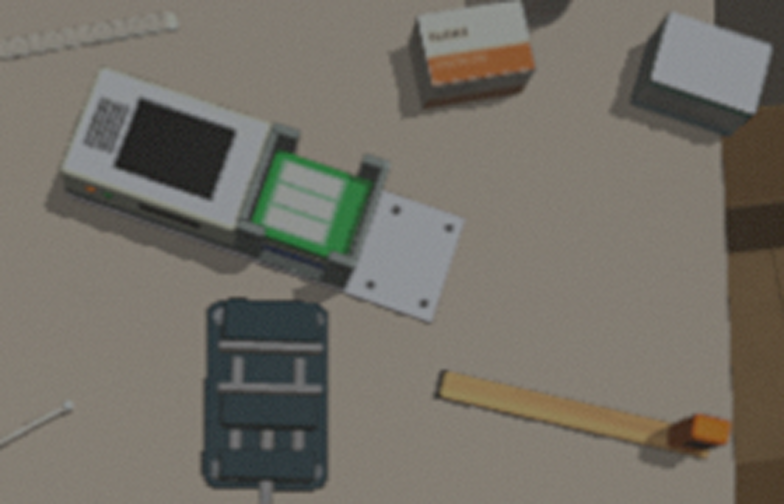

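```bash
python3 - <<'E'
from h import *
for n in('top','scene'):
    d=cam(n); im=d['frame']; C=cloud(d); hsv=cv2.cvtColor(im,cv2.COLOR_RGB2HSV);H,S,V=cv2.split(hsv)
    X,Y,Z=C[...,0],C[...,1],C[...,2]
    near=(np.hypot(X-.66,Y-.12)<.22)&(Y<.29)
    for name,m,z in(('green',(H>45)&(H<80)&(S>110)&(Z>.04)&(Z<.07)&near,.054),('bedw',(Z>-.002)&(Z<.014)&(S<45)&(V>110)&near&(Y<.06),.006),('headw',(Z>.068)&(Z<.088)&(S<45)&(V>110)&near,.078)):
        m=cv2.morphologyEx(m.astype(np.uint8),cv2.MORPH_CLOSE,np.ones((3,3)))
        c=max(cv2.findContours(m,0,cv2.CHAIN_APPROX_NONE)[0],key=cv2.contourArea)
        P=(onz(d,c[:,0,:],z)[:,:2]*1000).astype(np.float32); r=cv2.minAreaRect(P)
        print(n,name,np.round(np.r_[r[0],r[1],r[2]],1),cv2.boxPoints(r).round(0).tolist())
    u=proj(d,[[.6498,.0851,.086],[.481,-.2105,.078]]).round(0);print(u.tolist())
E
```

```text
top green [651.8  90.2  78.5  69.2  71.3] [[606.0, 64.0], [672.0, 42.0], [697.0, 116.0], [632.0, 138.0]]
top bedw [659.5 -19.9 159.8 421.4  89.8] [[449.0, -99.0], [870.0, -100.0], [870.0, 59.0], [449.0, 61.0]]
top headw [688.  198.9 147.1  90.9  71.9] [[622.0, 143.0], [708.0, 115.0], [754.0, 255.0], [668.0, 283.0]]
[[354.0, 200.0], [493.0, 283.0]]
scene green [634.4  78.9  41.8 100.   35.4] [[588.0, 108.0], [646.0, 26.0], [680.0, 50.0], [622.0, 132.0]]
scene bedw [595.7 -22.3 123.4 333.1  73.9] [[419.0, -35.0], [739.0, -128.0], [773.0, -9.0], [453.0, 83.0]]
scene headw [683.5 193.  167.  120.1  71.8] [[600.0, 132.0], [714.0, 95.0], [767.0, 254.0], [653.0, 291.0]]
[[323.0, 203.0], [455.0, 205.0]]
```

```bash
python3 - <<'E'
from h import *
d=cam('top');C=cloud(d);b=C[165:320,495:635].reshape(-1,3)
print(np.percentile(b[:,2],[50,90,98,100]),b[:,:2].min(0),b[:,:2].max(0))
b=C[100:190,385:520].reshape(-1,3);b=b[b[:,2]>.03];print(b[:,2].max(),b[:,:2].min(0),b[:,:2].max(0))
E
```

```text
[-0.61587616 -0.49044587  0.00234903  1.20970182] [ 0.33530822 -1.17866188] [1.06504939 0.16895269]
1.2097018196293918 [ 0.33530822 -0.28041132] [0.8779491  0.16895269]
```

Request:
play_rows --pt "1.75 -1.4 0 0 0" --pt "1.75 -1.4 0 0 0" --pt "1.75 -1.4 0 0 0" --pt "1.75 -1.4 0 0 0" --pt "1.75 -1.4 0 0 0" --pt "1.75 -1.4 0 0 0" --pt "1.75 -1.4 0 0 0" --pt "1.75 -1.4 0 0 0" --pt "1.75 -1.4 0 0 0" --pt "1.75 -1.4 0 0 0" --pt "1.75 -1.4 0 0 0" --pt "1.75 -1.4 0 0 0"

```text
clock: 1.3
eef_pos: [0.314, -0.4212, 0.2314]
ee_rot: [3.121, 0.357, 0.0]
wrist_force: [0.4, 0.4, 0.2]
gripper_width: 0.995
```

Request:
play_rows --pt "1.75 -1.4 0 0 0" --pt "1.75 -1.4 0 0 0" --pt "1.75 -1.4 0 0 0" --pt "1.75 -1.4 0 0 0" --pt "1.75 -1.4 0 0 0" --pt "1.75 -1.4 0 0 0" --pt "1.75 -1.4 0 0 0" --pt "1.75 -1.4 0 0 0" --pt "1.75 -1.4 0 0 0" --pt "1.75 -1.4 0 0 0" --pt "1.75 -1.4 0 0 0" --pt "1.75 -1.4 0 0 0"

```text
clock: 2.3
eef_pos: [0.4806, -0.2101, 0.2314]
ee_rot: [3.121, 0.357, 0.0]
wrist_force: [0.7, -0.0, 0.2]
gripper_width: 1.005
```

Request:
play_rows --pt "0 0 0 -7.1 0" --pt "0 0 0 -7.1 0" --pt "0 0 0 -7.1 0" --pt "0 0 0 -7.1 0" --pt "0 0 0 -7.1 0" --pt "0 0 0 -7.1 0" --pt "0 0 0 -7.1 0" --pt "0 0 0 -7.1 0" --pt "0 0 0 -7.1 0" --pt "0 0 0 -1.3 0" --pt "0 0 0 0 0"

```text
clock: 3.22
eef_pos: [0.48, -0.2111, 0.2314]
ee_rot: [2.439, 1.98, 0.0]
wrist_force: [-1.2, 0.2, -0.9]
gripper_width: 1.002
```

```bash
cat >> h.py <<'E'
from scipy.spatial.transform import Rotation as Ro
def where(tgt=None):
    s=monitor.read_state(); R=Ro.from_rotvec(s['ee_rot']).as_matrix(); p=s['eef_pos']
    print('t',s['clock'],'p',(p*1000).round(1),'xhead',np.degrees(np.arctan2(R[1,0],R[0,0])).round(2),'zax',R[:,2].round(4),'F',s['wrist_force'].round(2),'w',s['gripper_width'])
    if tgt is not None: print('tool cm',(R.T@(np.array(tgt)/10-p*100)).round(2))
    return s,R
E
python3 - <<'E'
from h import *
where([481,-210.5,33])
d=cam('top');save(d,'top1.png');d=cam('scene');save(d,'scene1.png')
E
```

```text
t 3.2167 p [ 480.  -211.1  231.4] xhead 78.14 zax [ 1.e-04 -0.e+00 -1.e+00] F [-1.22  0.15 -0.92] w 1.00182085089648
tool cm [ 0.08  0.08 19.84]
```

Request:
play_rows --pt "0.1 0.1 2 0 0" --pt "0 0 2 0 0" --pt "0 0 2 0 0" --pt "0 0 2 0 0" --pt "0 0 2 0 0" --pt "0 0 2 0 0" --pt "0 0 2 0 0" --pt "0 0 2 0 0" --pt "0 0 2 0 0" --pt "0 0 1.2 0 0" --pt "0 0 0.6 0 0" --pt "0 0 0 0 0"

```text
clock: 4.32
eef_pos: [0.4806, -0.2099, 0.0323]
ee_rot: [-2.437, -1.98, 0.001]
wrist_force: [1.2, -0.6, -0.0]
gripper_width: 1.0
```

```bash
python3 - <<'E'
from h import *
where([481,-210.5,33])
d=cam('scene');save(d,'scene2.png')
cv2.imwrite('pics/scene2z.png',cv2.cvtColor(cv2.resize(d['frame'][140:300,300:520],None,fx=3.5,fy=3.5,interpolation=cv2.INTER_CUBIC),cv2.COLOR_RGB2BGR))
E
```

```text
t 4.3167 p [ 480.6 -209.9   32.3] xhead 78.19 zax [-0.0017  0.001  -1.    ] F [ 1.18 -0.59 -0.01] w 1.000375946903195
tool cm [-0.05  0.05 -0.07]
```

View pics/scene2z.png

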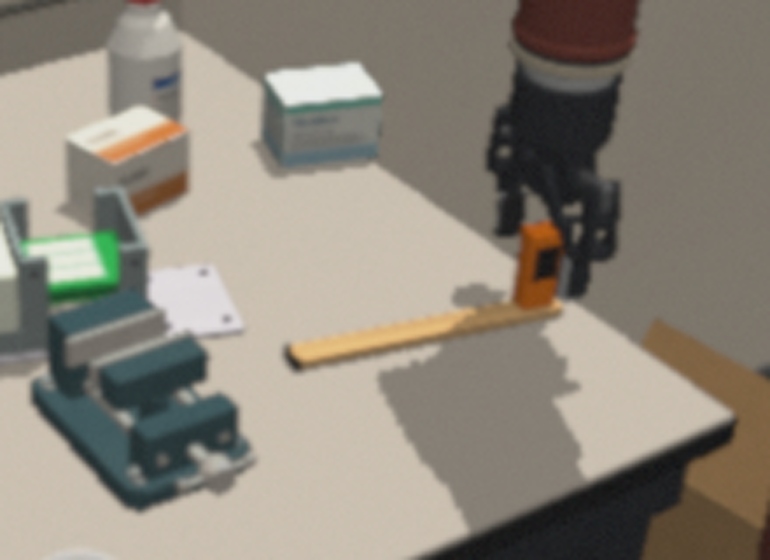

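The jaws straddle the orange handle (zoom (540,265)); the blade tip is at (295,355). I close.

Request:
play_rows --pt "0 0 0 0 1" --pt "0 0 0 0 1" --pt "0 0 0 0 1" --pt "0 0 0 0 1" --pt "0 0 0 0 1" --pt "0 0 0 0 1" --pt "0 0 0 0 1" --pt "0 0 0 0 1" --pt "0 0 0 0 1" --pt "0 0 0 0 1"

```text
clock: 5.2
eef_pos: [0.4814, -0.2104, 0.0335]
ee_rot: [2.437, 1.982, 0.0]
wrist_force: [-1.0, -0.7, 3.0]
gripper_width: 0.23
```

Request:
play_rows --pt "0 0 -0.5 0 1" --pt "0 0 -1 0 1" --pt "0 0 -1 0 1" --pt "0 0 -1 0 1" --pt "0 0 -1 0 1" --pt "0 0 -0.5 0 1" --pt "0 0 0 0 1"

```text
clock: 5.78
eef_pos: [0.4822, -0.2107, 0.0851]
ee_rot: [2.435, 1.981, 0.002]
wrist_force: [0.8, -0.2, -1.9]
gripper_width: 0.23
```

```bash
python3 - <<'E'
from h import *
s,R=where()
d=cam('scene');save(d,'scene3.png')
cv2.imwrite('pics/scene3z.png',cv2.cvtColor(cv2.resize(d['frame'][140:300,300:520],None,fx=3.5,fy=3.5,interpolation=cv2.INTER_CUBIC),cv2.COLOR_RGB2BGR))
d=cam('top');im=d['frame'];C=cloud(d);H,S,V=cv2.split(cv2.cvtColor(im,cv2.COLOR_RGB2HSV))
X,Y,Z=C[...,0],C[...,1],C[...,2]
m=(H>8)&(H<30)&(S>80)&(X<.58)&(X>.46)&(Y<.02)&(Y>-.25)&(Z>.03)&(Z<.09)
c=max(cv2.findContours(m.astype(np.uint8),0,1)[0],key=cv2.contourArea)
f=np.zeros(m.shape,np.uint8);cv2.drawContours(f,[c],-1,1,-1);P=C[f>0];print(len(P))
# along-stick height profile
a=np.radians(78.2);t=(P[:,:2]-s['eef_pos'][:2])@[np.cos(a),np.sin(a)]
for lo in np.arange(.03,.2,.03):
    k=(t>=lo)&(t<lo+.03)
    if k.sum()>3:print(lo,k.sum(),np.median(P[k,2]).round(4))
z=s['eef_pos'][2]-.0323+.010
Q=(onz(d,c[:,0,:],z)[:,:2]*1000).astype(np.float32);r=cv2.minAreaRect(Q);print(r,cv2.boxPoints(r).round(1).tolist())
E
```

```text
t 5.7833 p [ 482.2 -210.7   85.1] xhead 78.24 zax [ 0.0024 -0.0013 -1.    ] F [ 0.76 -0.24 -1.89] w 0.22989313449612736
904
0.03 138 0.0606
0.06 139 0.0604
0.09 145 0.0602
0.12 141 0.0604
0.15 142 0.0602
0.18 73 0.0603
((500.9173889160156, -113.66108703613281), (193.6154022216797, 22.00972557067871), 77.9542236328125) [[470.0, -206.0], [491.5, -210.60000610351562], [531.9000244140625, -21.299999237060547], [510.3999938964844, -16.700000762939453]]
```

View pics/scene3z.png

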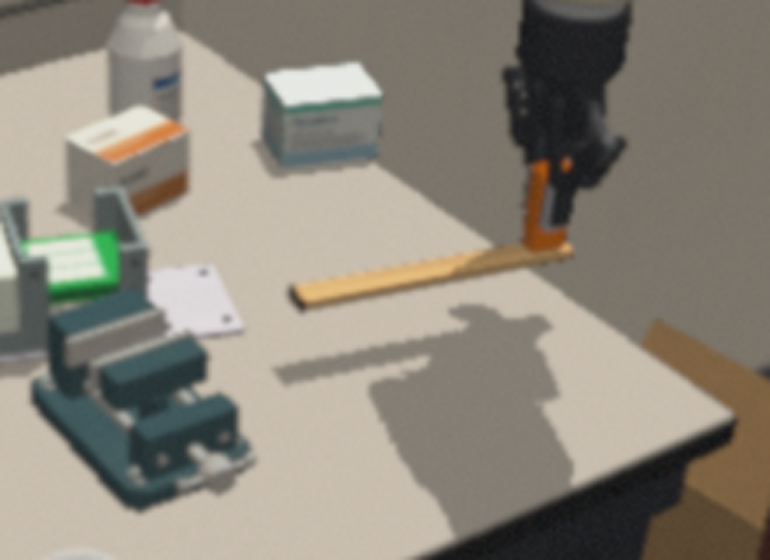

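Request:
play_rows --pt "0 0 0 3 1" --pt "0 0 0 3 1" --pt "0 0 0 0 1"

```text
clock: 6.13
eef_pos: [0.4808, -0.2101, 0.0826]
ee_rot: [-2.539, -1.848, 0.001]
wrist_force: [-0.4, 0.8, -1.9]
gripper_width: 0.228
```

```bash
python3 - <<'E'
from h import *
where([570.1,-167,85])
E
```

```text
t 6.1333 p [ 480.8 -210.1   82.6] xhead 72.11 zax [-1.1e-03  6.0e-04 -1.0e+00] F [-0.4   0.84 -1.88] w 0.22832417660099447
tool cm [ 6.84  7.18 -0.24]
```

Request:
play_rows --pt "0.7 0.7 0 0 1" --pt "1 1.1 0 0 1" --pt "1 1.1 0 0 1" --pt "1 1.1 0 0 1" --pt "1 1.1 0 0 1" --pt "1 1 0 0 1" --pt "1 1 0 0 1" --pt "0.1 0.1 0 0 1" --pt "0 0 0 0 1" --pt "0 0 0 0 1"

```text
clock: 6.97
eef_pos: [0.5702, -0.1675, 0.083]
ee_rot: [-2.537, -1.853, 0.001]
wrist_force: [0.2, -1.0, -1.2]
gripper_width: 0.226
```

```bash
cat > chk.py <<'E'
from h import *
import sys
def stick(tag,save_=True):
    s,R=where(); d=cam('top');im=d['frame'];C=cloud(d);H,S,V=cv2.split(cv2.cvtColor(im,cv2.COLOR_RGB2HSV))
    z=s['eef_pos'][2]-.034+.010
    X,Y,Z=C[...,0],C[...,1],C[...,2]
    p=s['eef_pos'];t=(X-p[0])*R[0,0]+(Y-p[1])*R[1,0];l=(X-p[0])*R[0,1]+(Y-p[1])*R[1,1]
    m=(H>8)&(H<30)&(S>70)&(t>.02)&(t<.21)&(abs(l)<.02)&(abs(Z-z)<.015)
    c=max(cv2.findContours(m.astype(np.uint8),0,1)[0],key=cv2.contourArea)
    Q=(onz(d,c[:,0,:],z)[:,:2]*1000).astype(np.float32);r=cv2.minAreaRect(Q);B=cv2.boxPoints(r)
    f=np.zeros(m.shape,np.uint8);cv2.drawContours(f,[c],-1,1,-1);k=f>0
    k1=k&(t<.08);k2=k&(t>.1)
    print('blade z near/far',np.median(Z[k1]).round(4),np.median(Z[k2]).round(4),'rect',r)
    a=np.radians(72);M=np.array([651,85.3]);e=np.array([[np.sin(a),-np.cos(a)],[np.cos(a),np.sin(a)]])
    print('corners in scanner xy',((B-M)@e.T).round(1).tolist(),'TCP',((p[:2]*1000-M)@e.T).round(1))
    x,y=140,90
    if save_: cv2.imwrite(f'pics/{tag}.png',cv2.cvtColor(cv2.resize(im[130:310,240:520],None,fx=2.8,fy=2.8,interpolation=cv2.INTER_CUBIC),cv2.COLOR_RGB2BGR))
    return d
if __name__=='__main__': stick(sys.argv[1])
E
python3 chk.py top4
```

```text
t 6.9667 p [ 570.2 -167.5   83. ] xhead 72.29 zax [-9.e-04  1.e-04 -1.e+00] F [ 0.16 -0.98 -1.25] w 0.2264065349881474
blade z near/far 0.0592 0.059 rect ((602.3259887695312, -64.9339599609375), (175.1661376953125, 22.815383911132812), 71.87731170654297)
corners in scanner xy [[-11.5, -245.5], [11.4, -245.5], [11.7, -70.4], [-11.1, -70.3]] TCP [   1.3 -265.4]
```

View pics/top4.png

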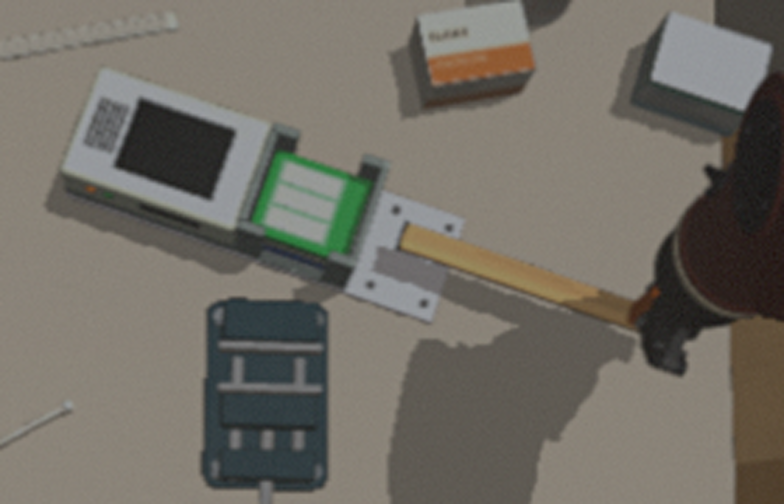

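The blade is centred in x, at heading 72°, with its tip about 20 mm behind the slot. I lower it to about 8 mm above the worktop.

Request:
play_rows --pt "0 0 0.7 0 1" --pt "0 0 0.8 0 1" --pt "0 0 0.8 0 1" --pt "0 0 0.8 0 1" --pt "0 0 0.6 0 1" --pt "0 0 0.4 0 1" --pt "0 0 0 0 1" --pt "0 0 0 0 1"

```text
clock: 7.68
eef_pos: [0.5704, -0.1673, 0.0421]
ee_rot: [-2.537, -1.852, 0.0]
wrist_force: [0.2, 0.2, -1.5]
gripper_width: 0.23
```

```bash
python3 chk.py top5; python3 - <<'E'
from h import *
where()
d=cam('scene')
cv2.imwrite('pics/scene5z.png',cv2.cvtColor(cv2.resize(d['frame'][170:270,280:440],None,fx=4.8,fy=4.8,interpolation=cv2.INTER_CUBIC),cv2.COLOR_RGB2BGR))
E
```

```text
t 7.6833 p [ 570.4 -167.3   42.1] xhead 72.26 zax [-4.e-04  3.e-04 -1.e+00] F [ 0.24  0.24 -1.47] w 0.22960717324557503
blade z near/far 0.0186 0.0183 rect ((602.4969482421875, -64.71250915527344), (175.066650390625, 23.117534637451172), 72.05482482910156)
corners in scanner xy [[-11.2, -245.2], [11.9, -245.2], [11.7, -70.1], [-11.4, -70.1]] TCP [   1.5 -265.2]
t 7.7333 p [ 570.7 -167.4   42.5] xhead 72.26 zax [ 2.e-04  1.e-04 -1.e+00] F [ 0.78  0.37 -0.18] w 0.22342926083061235
```

View pics/scene5z.png

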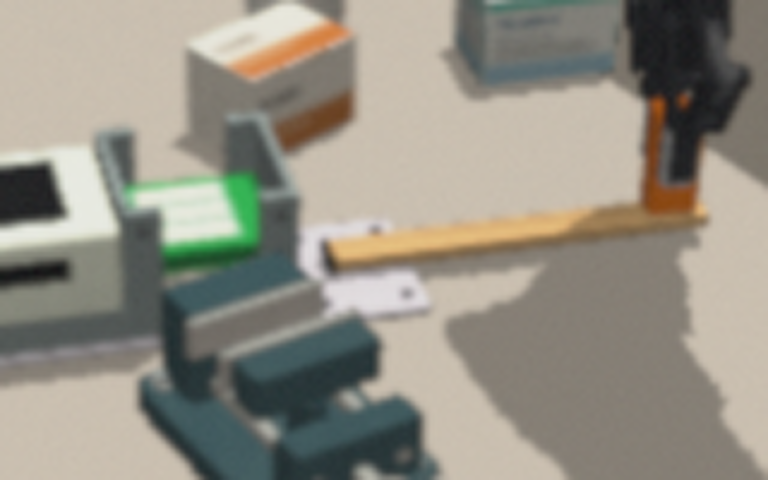

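Request:
play_rows --pt "0.3 0 0 0 1" --pt "0.4 0 0 0 1" --pt "0.4 0 0 0 1" --pt "0.3 0 0 0 1" --pt "0.2 0 0 0 1" --pt "0.2 0 0 0 1" --pt "0.2 0 0 0 1" --pt "0.2 0 0 0 1" --pt "0.2 0 0 0 1" --pt "0.2 0 0 0 1" --pt "0.2 0 0 0 1" --pt "0.2 0 0 0 1"

```text
clock: 8.78
eef_pos: [0.5797, -0.1387, 0.0423]
ee_rot: [-2.538, -1.852, -0.0]
wrist_force: [0.2, -0.0, -1.3]
gripper_width: 0.228
```

```bash
python3 chk.py top6
```

```text
t 8.7833 p [ 579.7 -138.7   42.3] xhead 72.25 zax [ 0.  0. -1.] F [ 0.16 -0.04 -1.31] w 0.22842154116698937
blade z near/far 0.0186 0.0186 rect ((610.681884765625, -38.41374969482422), (169.32217407226562, 22.625316619873047), 72.74952697753906)
corners in scanner xy [[-10.3, -214.9], [12.3, -214.6], [10.1, -45.3], [-12.5, -45.6]] TCP [   1.5 -235.1]
```

Request:
play_rows --pt "0.2 0 0 0 1" --pt "0.2 0 0 0 1" --pt "0.2 0 0 0 1" --pt "0.2 0 0 0 1" --pt "0.2 0 0 0 1" --pt "0.2 0 0 0 1" --pt "0.3 0 0 0 1" --pt "0.3 0 0 0 1" --pt "0.3 0 0 0 1" --pt "0.3 0 0 0 1" --pt "0.3 0 0 0 1" --pt "0.3 0 0 0 1"

```text
clock: 9.83
eef_pos: [0.5888, -0.11, 0.0423]
ee_rot: [-2.537, -1.852, 0.0]
wrist_force: [-1.7, -4.2, -0.3]
gripper_width: 0.224
```

```bash
python3 - <<'E'
from h import *
where()
d=cam('top')
cv2.imwrite('pics/top7.png',cv2.cvtColor(cv2.resize(d['frame'][150:290,250:450],None,fx=4,fy=4,interpolation=cv2.INTER_CUBIC),cv2.COLOR_RGB2BGR))
E
```

```text
t 9.8333 p [ 588.8 -110.    42.3] xhead 72.26 zax [-2.e-04 -1.e-04 -1.e+00] F [-1.73 -4.23 -0.3 ] w 0.22395614681249826
```

View pics/top7.png

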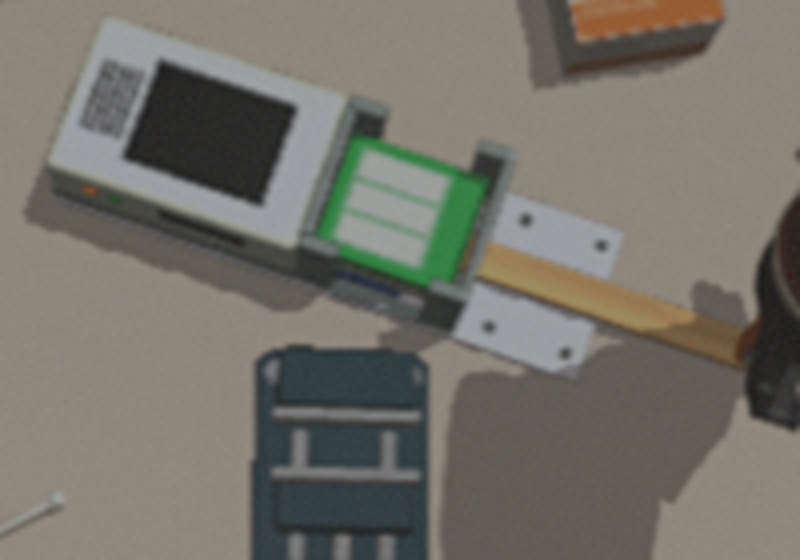

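The blade has entered the slot (about (480,260)) and green is still seated. The force of 4.6 N is within the sliding friction given, so I keep pushing.

Request:
play_rows --pt "0.3 0 0 0 1" --pt "0.3 0 0 0 1" --pt "0.3 0 0 0 1" --pt "0.3 0 0 0 1" --pt "0.3 0 0 0 1" --pt "0.3 0 0 0 1" --pt "0.3 0 0 0 1" --pt "0.3 0 0 0 1" --pt "0.3 0 0 0 1" --pt "0.3 0 0 0 1" --pt "0.3 0 0 0 1" --pt "0.3 0 0 0 1"

```text
clock: 10.88
eef_pos: [0.5998, -0.0756, 0.0423]
ee_rot: [-2.537, -1.852, -0.0]
wrist_force: [-0.8, -2.4, -0.4]
gripper_width: 0.227
```

Request:
play_rows --pt "0.3 0 0 0 1" --pt "0.3 0 0 0 1" --pt "0.2 0 0 0 1" --pt "0.2 0 0 0 1" --pt "0.2 0 0 0 1" --pt "0.2 0 0 0 1" --pt "0.2 0 0 0 1" --pt "0.2 0 0 0 1" --pt "0.1 0 0 0 1"

```text
clock: 11.63
eef_pos: [0.6055, -0.0575, 0.0422]
ee_rot: [-2.537, -1.852, 0.0]
wrist_force: [-0.4, -2.7, -4.6]
gripper_width: 0.229
```

```bash
python3 chk.py top8; python3 - <<'E'
from h import *
where()
E
```

```text
t 11.6333 p [605.5 -57.5  42.2] xhead 72.27 zax [-3.e-04  1.e-04 -1.e+00] F [-0.37 -2.72 -4.56] w 0.22905802607889103
blade z near/far 0.0182 0.0183 rect ((622.9646606445312, 2.237316131591797), (84.38216400146484, 21.877750396728516), 72.72989654541016)
corners in scanner xy [[-11.4, -130.0], [10.5, -129.7], [9.4, -45.3], [-12.5, -45.6]] TCP [   0.9 -149.9]
t 11.6833 p [605.5 -57.5  42.1] xhead 72.27 zax [-5.e-04  1.e-04 -1.e+00] F [-0.52 -0.31 -3.59] w 0.22428994503326852
```

View pics/top8.png

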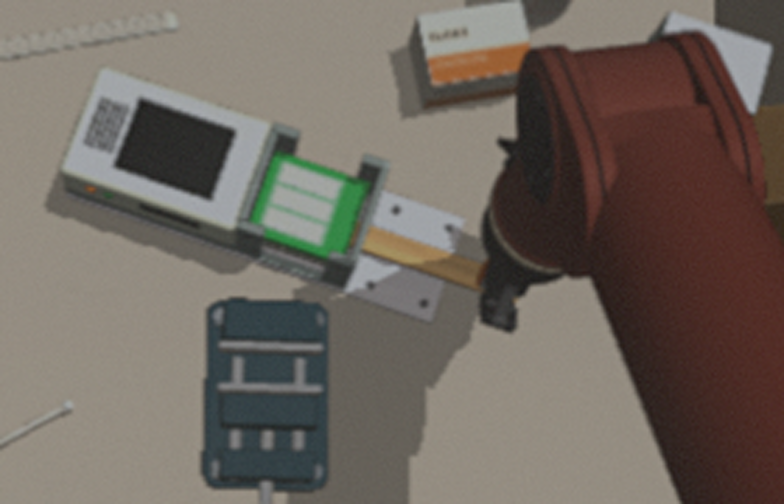

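White and green now bear on the blade, with a vertical force of about −4 N, and green looks flat at (310,205). The blue centre should be at about y = 90 mm, so I go slowly from here.

Request:
play_rows --pt "0.1 0 0 0 1" --pt "0.1 0 0 0 1" --pt "0.1 0 0 0 1" --pt "0.1 0 0 0 1" --pt "0.1 0 0 0 1" --pt "0.1 0 0 0 1" --pt "0.1 0 0 0 1" --pt "0.1 0 0 0 1"

```text
clock: 12.35
eef_pos: [0.608, -0.0503, 0.0423]
ee_rot: [-2.538, -1.852, 0.0]
wrist_force: [-1.6, -3.1, -2.9]
gripper_width: 0.226
```

Request:
play_rows --pt "0.06 0 0 0 1" --pt "0.06 0 0 0 1" --pt "0.06 0 0 0 1" --pt "0.06 0 0 0 1" --pt "0.06 0 0 0 1"

```text
clock: 12.77
eef_pos: [0.6089, -0.0475, 0.0423]
ee_rot: [-2.538, -1.852, 0.0]
wrist_force: [-1.1, -3.4, -3.7]
gripper_width: 0.229
```

Request:
play_rows --pt "0.06 0 0 0 1" --pt "0.06 0 0 0 1" --pt "0.06 0 0 0 1" --pt "0.06 0 0 0 1" --pt "0.06 0 0 0 1"

```text
clock: 13.18
eef_pos: [0.6099, -0.0446, 0.0423]
ee_rot: [-2.538, -1.852, 0.0]
wrist_force: [-1.0, -2.9, -4.6]
gripper_width: 0.227
```

Request:
play_rows --pt "0.06 0 0 0 1" --pt "0.06 0 0 0 1" --pt "0.06 0 0 0 1" --pt "0.06 0 0 0 1" --pt "0.06 0 0 0 1"

```text
clock: 13.6
eef_pos: [0.6108, -0.0417, 0.0423]
ee_rot: [-2.538, -1.852, 0.0]
wrist_force: [-0.0, -2.1, -5.1]
gripper_width: 0.226
```

Request:
play_rows --pt "0.05 0 0 0 1" --pt "0.05 0 0 0 1" --pt "0.05 0 0 0 1" --pt "0.05 0 0 0 1"

```text
clock: 13.93
eef_pos: [0.6114, -0.0397, 0.0423]
ee_rot: [-2.538, -1.852, -0.0]
wrist_force: [-1.9, -3.7, -5.0]
gripper_width: 0.225
```

Request:
play_rows --pt "0.05 0 0 0 1" --pt "0.05 0 0 0 1" --pt "0.05 0 0 0 1" --pt "0.05 0 0 0 1"

```text
clock: 14.27
eef_pos: [0.612, -0.0379, 0.0423]
ee_rot: [2.538, 1.852, -0.0]
wrist_force: [-1.7, -3.6, -5.7]
gripper_width: 0.225
```

Request:
play_rows --pt "0.05 0 0 0 1" --pt "0.05 0 0 0 1" --pt "0.05 0 0 0 1" --pt "0.05 0 0 0 1"

```text
clock: 14.6
eef_pos: [0.6126, -0.036, 0.0423]
ee_rot: [-2.538, -1.852, -0.0]
wrist_force: [-1.2, -3.1, -5.8]
gripper_width: 0.227
```

Request:
play_rows --pt "0.05 0 0 0 1" --pt "0.05 0 0 0 1" --pt "0.05 0 0 0 1" --pt "0.05 0 0 0 1"

```text
clock: 14.93
eef_pos: [0.6133, -0.034, 0.0424]
ee_rot: [2.538, 1.852, 0.0]
wrist_force: [-1.2, -3.4, -4.9]
gripper_width: 0.228
```

Request:
play_rows --pt "0.05 0 0 0 1" --pt "0.05 0 0 0 1" --pt "0.05 0 0 0 1" --pt "0.05 0 0 0 1"

```text
clock: 15.27
eef_pos: [0.6138, -0.0322, 0.0423]
ee_rot: [-2.538, -1.852, -0.0]
wrist_force: [-1.1, -3.3, -6.0]
gripper_width: 0.225
```

Request:
play_rows --pt "0.05 0 0 0 1" --pt "0.05 0 0 0 1" --pt "0.05 0 0 0 1" --pt "0.05 0 0 0 1"

```text
clock: 15.6
eef_pos: [0.6143, -0.0307, 0.0423]
ee_rot: [2.538, 1.852, -0.001]
wrist_force: [-2.0, -6.3, -3.5]
gripper_width: 0.22
```

Request:
play_rows --pt "0.05 0 0 0 1" --pt "0.05 0 0 0 1"

```text
clock: 15.77
eef_pos: [0.6145, -0.0304, 0.0423]
ee_rot: [2.538, 1.851, -0.002]
wrist_force: [-2.9, -7.3, -2.6]
gripper_width: 0.229
```

Request:
play_rows --pt "0.05 0 0 0 1" --pt "0.05 0 0 0 1"

```text
clock: 15.93
eef_pos: [0.6147, -0.03, 0.0423]
ee_rot: [2.538, 1.85, -0.003]
wrist_force: [-3.4, -8.7, -3.1]
gripper_width: 0.229
```

Request:
play_rows --pt "0.05 0 0 0 1" --pt "0.05 0 0 0 1" --pt "0.05 0 0 0 1" --pt "0 0 0 0 1"

```text
clock: 16.27
eef_pos: [0.6149, -0.0295, 0.0423]
ee_rot: [2.538, 1.849, -0.004]
wrist_force: [-5.3, -11.0, -1.2]
gripper_width: 0.227
```

12.1 N along the feed, rising steadily with travel, so this is the sprung stop. I hold for over a second.

Request:
play_rows --pt "0 0 0 0 1" --pt "0 0 0 0 1" --pt "0 0 0 0 1" --pt "0 0 0 0 1" --pt "0 0 0 0 1" --pt "0 0 0 0 1"

```text
clock: 16.77
eef_pos: [0.6149, -0.0295, 0.0424]
ee_rot: [2.538, 1.849, -0.004]
wrist_force: [-5.1, -10.2, -1.1]
gripper_width: 0.225
```

Request:
play_rows --pt "0 0 0 0 1" --pt "0 0 0 0 1" --pt "0 0 0 0 1" --pt "0 0 0 0 1" --pt "0 0 0 0 1" --pt "0 0 0 0 1" --pt "0 0 0 0 1" --pt "0 0 0 0 1"

```text
clock: 17.43
eef_pos: [0.6149, -0.0295, 0.0424]
ee_rot: [2.538, 1.849, -0.004]
wrist_force: [-5.0, -11.2, -0.4]
gripper_width: 0.224
```

```bash
python3 chk.py top9
```

```text
t 17.4333 p [614.9 -29.5  42.4] xhead 72.16 zax [-0.0013 -0.0027 -1.    ] F [ -4.97 -11.2   -0.42] w 0.22396606143638004
blade z near/far 0.0182 1.2097 rect ((628.5034790039062, 16.600570678710938), (56.50924301147461, 21.17287254333496), 72.70379638671875)
corners in scanner xy [[-10.4, -100.7], [10.8, -100.4], [10.1, -43.9], [-11.1, -44.2]] TCP [   1.1 -120.3]
```

Request:
play_rows --pt "-0.1 0 0 0 1" --pt "-0.1 0 0 0 1" --pt "-0.1 0 0 0 1" --pt "-0.1 0 0 0 1" --pt "-0.2 0 0 0 1" --pt "-0.3 0 0 0 1" --pt "-0.4 0 0 0 1" --pt "-0.4 0 0 0 1" --pt "-0.4 0 0 0 1" --pt "-0.4 0 0 0 1" --pt "-0.4 0 0 0 1" --pt "-0.4 0 0 0 1"

```text
clock: 18.48
eef_pos: [0.6054, -0.0589, 0.0424]
ee_rot: [2.538, 1.852, 0.0]
wrist_force: [0.1, 1.2, -3.7]
gripper_width: 0.226
```

Request:
play_rows --pt "-0.4 0 0 0 1" --pt "-0.4 0 0 0 1" --pt "-0.4 0 0 0 1" --pt "-0.4 0 0 0 1" --pt "-0.4 0 0 0 1" --pt "-0.4 0 0 0 1" --pt "-0.4 0 0 0 1" --pt "-0.4 0 0 0 1" --pt "-0.4 0 0 0 1" --pt "-0.4 0 0 0 1" --pt "-0.4 0 0 0 1" --pt "-0.4 0 0 0 1"

```text
clock: 19.48
eef_pos: [0.5906, -0.1044, 0.0422]
ee_rot: [-2.537, -1.852, 0.0]
wrist_force: [1.2, 1.0, -4.9]
gripper_width: 0.227
```

Request:
play_rows --pt "-0.4 0 0 0 1" --pt "-0.4 0 0 0 1" --pt "-0.4 0 0 0 1" --pt "-0.4 0 0 0 1" --pt "-0.4 0 0 0 1" --pt "-0.4 0 0 0 1" --pt "-0.4 0 0 0 1" --pt "-0.4 0 0 0 1" --pt "-0.4 0 0 0 1" --pt "-0.4 0 0 0 1" --pt "-0.4 0 0 0 1" --pt "-0.4 0 0 0 1"

```text
clock: 20.48
eef_pos: [0.5761, -0.1502, 0.0424]
ee_rot: [2.538, 1.852, 0.0]
wrist_force: [0.2, 0.9, -1.3]
gripper_width: 0.224
```

```bash
python3 chk.py top10; python3 - <<'E'
from h import *
d=cam('scene')
cv2.imwrite('pics/scene10z.png',cv2.cvtColor(cv2.resize(d['frame'][170:270,280:440],None,fx=4.8,fy=4.8,interpolation=cv2.INTER_CUBIC),cv2.COLOR_RGB2BGR))
E
```

```text
t 20.4833 p [ 576.1 -150.2   42.4] xhead 72.25 zax [ 1.e-04  0.e+00 -1.e+00] F [ 0.21  0.92 -1.29] w 0.22363994799332912
blade z near/far 0.0188 0.0186 rect ((608.2884521484375, -47.23695373535156), (174.92529296875, 23.01531219482422), 72.17767333984375)
corners in scanner xy [[-10.9, -226.7], [12.1, -226.7], [11.6, -51.8], [-11.4, -51.8]] TCP [   1.6 -247.1]
```

View pics/top10.png

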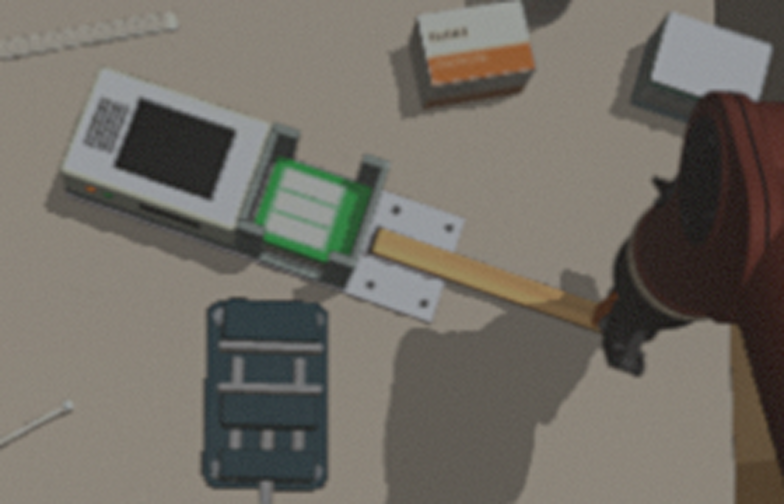

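View pics/scene10z.png

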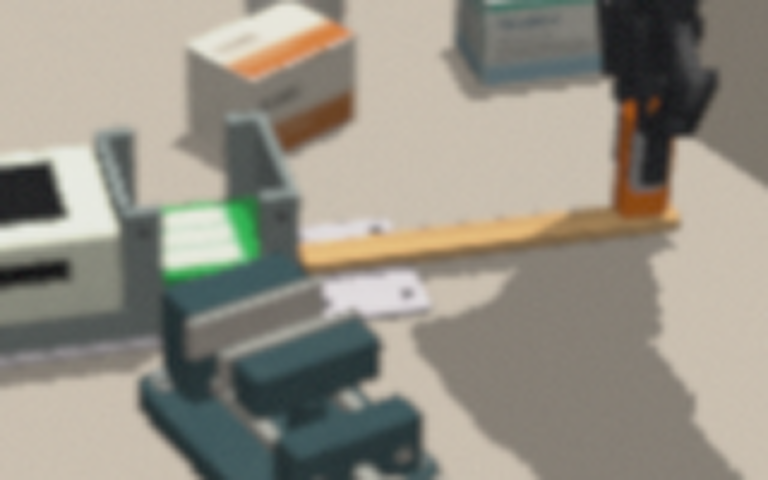

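Green has dropped in the magazine and the blade is practically out. I draw clear, lift, and go back toward the original stick spot.

Request:
play_rows --pt "-0.5 0 0 0 1" --pt "-0.5 0 0 0 1" --pt "-0.5 0 0 0 1" --pt "-0.5 0 0 0 1" --pt "-0.5 0 0 0 1" --pt "0 0 -0.6 0 1" --pt "0 0 -0.8 0 1" --pt "0 0 -0.8 0 1" --pt "0 0 -0.8 0 1" --pt "0 0 0 0 1"

```text
clock: 21.42
eef_pos: [0.5701, -0.1735, 0.0749]
ee_rot: [2.535, 1.851, 0.003]
wrist_force: [0.2, -0.7, -0.9]
gripper_width: 0.231
```

```bash
cat > mag.py <<'E'
from h import *
d=cam('top');C=cloud(d);H,S,V=cv2.split(cv2.cvtColor(d['frame'],cv2.COLOR_RGB2HSV))
a=np.radians(72);M=np.array([.651,.0853]);e=np.array([[np.sin(a),-np.cos(a)],[np.cos(a),np.sin(a)]])
L=(C[...,:2]-M)@e.T; k=(abs(L[...,0])<.03)&(abs(L[...,1])<.032)&(C[...,2]<.07)
A=np.c_[L[k],np.ones(k.sum())];c,*_=np.linalg.lstsq(A,C[...,2][k],rcond=None)
print('top plane: tilt x,y rad',c[:2].round(3),'z centre',c[2].round(4),'expect .038; n',k.sum())
m=((H>45)&(H<80)&(S>110)&(abs(L).max(-1)<.06)).astype(np.uint8)
m=cv2.morphologyEx(m,cv2.MORPH_CLOSE,np.ones((3,3)))
g=max(cv2.findContours(m,0,1)[0],key=cv2.contourArea);P=((onz(d,g[:,0,:],.038)[:,:2]-M)@e.T*1000)
print('green extents scanner xy',P.min(0).round(1),P.max(0).round(1))
E
python3 mag.py; python3 -c "
from h import *
where([485,-205,75])"
```

```text
top plane: tilt x,y rad [ 0.001 -0.006] z centre 0.0383 expect .038; n 751
green extents scanner xy [-35.4 -35.8] [34.2 41.5]
t 21.4667 p [ 569.6 -173.5   73.9] xhead 72.28 zax [ 2.4e-03 -7.0e-04 -1.0e+00] F [-0.66 -0.47 -0.05] w 0.2272656594454688
tool cm [-5.58 -7.1  -0.13]
```

Request:
play_rows --pt "-0.5 -0.6 0 0 1" --pt "-0.8 -1 0 0 1" --pt "-0.8 -1 0 0 1" --pt "-0.8 -1 0 0 1" --pt "-0.8 -1 0 0 1" --pt "-0.8 -1 0 0 1" --pt "-0.8 -1 0 0 1" --pt "-0.3 -0.5 0 0 1" --pt "0 0 0 0 1" --pt "0 0 0 0 1"

```text
clock: 22.3
eef_pos: [0.4839, -0.2055, 0.0726]
ee_rot: [2.538, 1.851, 0.001]
wrist_force: [0.2, -0.5, -0.7]
gripper_width: 0.224
```

Request:
play_rows --pt "0 0 0.5 0 1" --pt "0 0 0.7 0 1" --pt "0 0 0.7 0 1" --pt "0 0 0.7 0 1" --pt "0 0 0.5 0 1" --pt "0 0 0.2 0 1" --pt "0 0 0.1 0 1" --pt "0 0 0.1 0 1" --pt "0 0 0.1 0 1" --pt "0 0 0 0 1"

```text
clock: 23.13
eef_pos: [0.484, -0.2054, 0.0364]
ee_rot: [2.537, 1.852, 0.0]
wrist_force: [0.1, 0.6, -1.4]
gripper_width: 0.225
```

```bash
python3 chk.py top11
```

```text
t 23.1333 p [ 484.  -205.4   36.4] xhead 72.25 zax [ 2.e-04 -1.e-04 -1.e+00] F [ 0.07  0.55 -1.39] w 0.22500955840897888
blade z near/far 0.0127 0.0128 rect ((516.3133544921875, -102.1241226196289), (176.49090576171875, 22.756999969482422), 71.96219635009766)
corners in scanner xy [[-81.6, -308.1], [-58.9, -308.1], [-58.7, -131.6], [-81.5, -131.6]] TCP [ -69.  -328.1]
```

Blade top is at 12.7 mm, so the underside is about 2.5 mm up, level and clear of the bed. I lower until it touches.

Request:
play_rows --pt "0 0 0.1 0 1" --pt "0 0 0.05 0 1" --pt "0 0 0.05 0 1" --pt "0 0 0.04 0 1" --pt "0 0 0 0 1"

```text
clock: 23.6
eef_pos: [0.4838, -0.2053, 0.0339]
ee_rot: [-2.537, -1.852, 0.0]
wrist_force: [0.4, -0.0, -0.5]
gripper_width: 0.228
```

Release slowly.

Request:
play_rows --pt "0 0 0 0 0.7" --pt "0 0 0 0 0.65" --pt "0 0 0 0 0.6" --pt "0 0 0 0 0.5" --pt "0 0 0 0 0.3" --pt "0 0 0 0 0" --pt "0 0 0 0 0" --pt "0 0 0 0 0" --pt "0 0 0 0 0" --pt "0 0 0 0 0" --pt "0 0 0 0 0" --pt "0 0 0 0 0"

```text
clock: 24.6
eef_pos: [0.4839, -0.2053, 0.0339]
ee_rot: [2.538, 1.852, 0.0]
wrist_force: [0.2, -0.1, -0.1]
gripper_width: 1.002
```

Request:
play_rows --pt "0 0 -0.5 0 0" --pt "0 0 -1 0 0" --pt "0 0 -1.5 0 0" --pt "0 0 -1.5 0 0" --pt "0 0 -1.5 0 0" --pt "0 0 -1.5 0 0" --pt "0 0 -1.5 0 0" --pt "0 0 -1.5 0 0" --pt "0 0 -1.5 0 0" --pt "0 0 -1.5 0 0" --pt "0 0 -1.5 0 0" --pt "0 0 0 0 0"

```text
clock: 25.6
eef_pos: [0.4855, -0.2057, 0.1879]
ee_rot: [2.534, 1.85, 0.004]
wrist_force: [-0.6, -0.3, 0.4]
gripper_width: 0.999
```

```bash
python3 mag.py; python3 - <<'E'
from h import *
where()
d=cam('scene');save(d,'sceneF.png')
d=cam('top');save(d,'topF.png');C=cloud(d);H,S,V=cv2.split(cv2.cvtColor(d['frame'],cv2.COLOR_RGB2HSV))
m=(H>8)&(H<30)&(S>70)&(C[...,0]<.56)&(C[...,0]>.44)&(C[...,1]<.01)&(C[...,1]>-.25)&(C[...,2]<.03)
c=max(cv2.findContours(m.astype(np.uint8),0,1)[0],key=cv2.contourArea);f=np.zeros(m.shape,np.uint8);cv2.drawContours(f,[c],-1,1,-1)
P=C[f>0];print('blade',cv2.minAreaRect((onz(d,c[:,0,:],.01)[:,:2]*1000).astype(np.float32)),[np.median(P[(P[:,1]>a)&(P[:,1]<a+.04),2]).round(4) for a in(-.18,-.13,-.08,-.05)])
E
```

```text
top plane: tilt x,y rad [-0.004 -0.001] z centre 0.0384 expect .038; n 751
green extents scanner xy [-35.4 -35.4] [34.2 41.5]
t 25.65 p [ 484.9 -205.6  186.2] xhead 72.26 zax [ 0.0033 -0.0016 -1.    ] F [-0.19  0.87 -0.28] w 0.9956502364587868
blade ((509.423095703125, -123.35277557373047), (217.9449005126953, 22.55291175842285), 71.87129974365234) [np.float64(0.0103), np.float64(0.0098), np.float64(0.0099), np.float64(0.0101)]
```

View pics/sceneF.png

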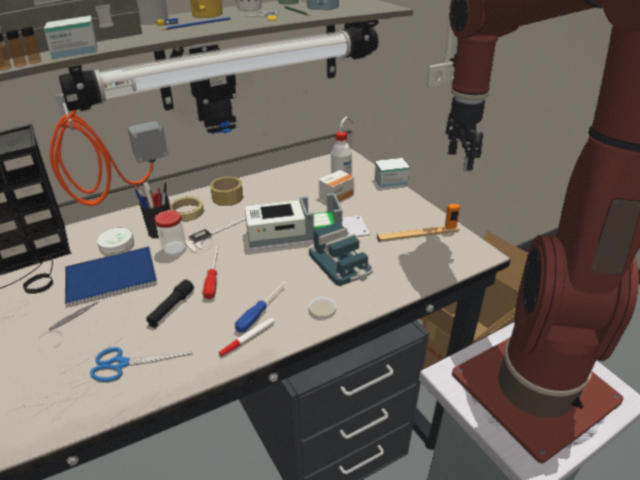

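View pics/topF.png

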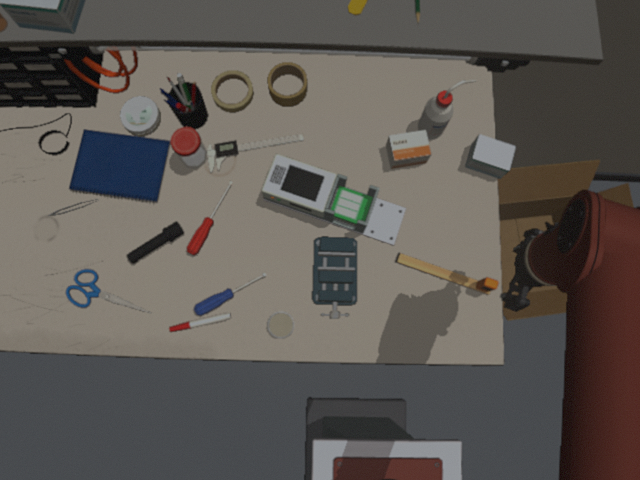

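The pictures show the stick flat on the worktop, handle up at top-view pixel (487,284) and tip at (398,258), clear of the bed corner at (385,240). Green lies flat in the magazine at (350,203), and the bystanders are where they were. I hand in.

```bash
python3 -c "
from cell import job_done
print(job_done())"
```

```text
the job is handed in; nothing more can be done
None
```

The job is handed in at about 25.7 s of the 64 s allowed; no verdict was reported.

- **Push:** I pushed the blue cassette through with the stick until the force rose steadily from about 3 N of sliding friction. I held it for about 1.2 s at 11.5–12 N along the feed, measured at the wrist. That reading may include a little drag from the white cassette on the blade. From the stick's position, blue's centre was then at about y = 120 mm. It can't be seen in the tunnel, so its final place (about 117 mm if the spring pushed it back) is inferred.
- **Magazine:** after I drew the stick out, the green top measured 38.4 mm above the worktop against 38 mm expected, with a tilt of no more than 0.006 rad. Green's edges sit within about 3 mm of centre. White underneath can't be seen directly, but that height means it is flat on the floor.
- **Stick:** it lies flat with the handle up. The blade top is 9.8–10.3 mm along its length (10 mm expected), and it is clear of the scanner bed.
- **Bystanders:** by eye, the bystanders are where they were in the first pictures; I did not measure them.

None of these checks failed or disagreed. One did not bear on the result: a blade-height reading behind the gripper during the hold (1.21 m) was a missing depth value, and I ignored it.

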